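# Lock the wash-station standpipe into its push-fit port

## Task

Take the standpipe (the fitting with the flat-sided grip block) out of the rack and push it straight down into the open push-fit port of the manifold, past the catch, until it bottoms firmly on its seat; hold it pressed there a moment without ramming it. Then, still holding it, prove the lock with a gentle upward tug that visibly lifts the port's collar, and leave the pipe locked, upright and let go. Leave the other fittings in the rack and the things on the bench where they are.

Things in the scene. Friction and masses are not known exactly. Their poses are not given: they have to be found in the camera images.
- standpipe: Rigid metal standpipe 112 mm long, 0.08 to 0.17 kg, upright in one of the rack's three holes (which one varies); the only fitting there with a flat-sided block. Origin: its lower tip, z up its axis. The grip block spans 58-94 mm above the tip, 30 mm along x, 20 mm along y (grip across the 20 mm); above it a 12 mm round stub to 112 mm.
- tip (a point): Centre of the standpipe's lower end (its origin). Up from here: a cone from 6 to 15 mm diameter over 0-12 mm, a 15 mm bead at 12-15 mm with a flat upper face, a 9 mm neck at 15-26 mm, a 15 mm shank at 26-58 mm with a bevelled lower rim.
- grip (a point): Centre of the standpipe's grip block, on its axis, 76 mm above the tip; axes as the standpipe.
- manifold: Aluminium block 130 x 80 x 42 mm (x, y, z) fixed to the bench, origin at the centre of its underside; place and yaw vary. Two round steel bosses 34 mm across rise to 60 mm above the bench: the one on its -x side carries the open port, the other is closed by a black plug (top at 81 mm). The pipe's force on it (seat, catch, collar included) must stay below 28 N.
- port (a point): Centre of the open boss's top face, on the port's vertical axis, 60 mm above the bench; axes as the manifold. The hole is 16.6 mm wide and ends in a hard seat somewhere from 25.5 to 37.5 mm below this point: the depth varies from start to start, no reading shows it, it must be felt. Press the pipe on the seat with about 10 to 18 N for a moment (at least 8 N for 0.1 s).
- mouth (a point): Centre of the collar's top rim at rest, 9 mm above port; the collar is a ring 30 mm across round the same 16.6 mm hole. Inside, two spring jaws 5 mm thick leave 10 mm between them. Pushing the bead through takes 2 to 6 N; they close over its flat upper face 1.5 mm before the tip meets the seat and do not let go when pulled, so the locked pipe has 1.5 mm of up-and-down play.
- collar (a joint): Height in m of the port's white collar above rest, 0 to 0.003. The jaws hang on it: pulling the locked pipe up lifts it against a spring, about 2 N to start, 10 N at its stop 3 mm up; then it is hard. A tug is shown when it is up more than 1.5 mm (about 6 N) for 0.1 s. It falls back when the pull ends.
- rack: Solid steel block 160 x 60 x 46 mm fixed to the bench, origin at the centre of its underside; place and yaw vary. Three holes 17.5 mm wide along its x at -50, 0 and +50 mm, floor 10 mm above the bench; a fitting stands in each. The standpipe comes clear when lifted 36 mm.
- plug: Blanking plug: white round stem 14 mm, round head 26 mm across, 68 mm tall, in another rack hole. Origin at its foot. Must stay (20 mm).
- strainer: Strainer: steel round stem 14 mm, round head 24 mm across with a conical top, 90 mm tall, in another rack hole. Origin at its foot. Must stay (20 mm).
- bottle: White bottle 60 mm across, 150 mm tall, origin under its centre. Bystander, must not be moved more than 40 mm.
- jar: Amber jar 52 mm across, 70 mm tall, origin under its centre. Bystander, as the bottle.
- beaker: Clear beaker 70 mm across, 80 mm tall, origin under its centre. Bystander.
- tipbox: Pipette-tip box 122 x 82 x 62 mm, origin under its centre. Bystander.
- microplate: Black well plate 127 x 85 x 14 mm, origin under its centre. Bystander.
- driver: Screwdriver lying on the bench nearer the robot. Bystander.
Mind the look-alikes: they are no part of the job. Leave any orange or purple look-alike of the standpipe alone.

How it is judged:
By the outcome, as a careful person would: the job done as asked, in the order asked, and still so for the second after the job is handed in, with the robot touching nothing.
It also fails if it takes over 58 s, if anything falls off the work surface, if the arm or the gripper's body presses on something with over 40 N, if the wrist force passes 120 N, or if a joint passes its speed limit or range.

## Robot

A 6-joint arm with a two-finger parallel gripper is mounted at the origin on the work surface. World frame = base frame: x ahead of the robot, y to its left, z up, the work surface at z = 0. Lengths are in m, angles in rad, forces in N, time in s.
With the tool pointing down it reaches from about 0.3 to 0.875 m from the base axis. Payload 6.4 kg.
Tool frame: the origin (TCP) lies on the mounting face of the last link; the fingertips stand 166 mm ahead of it and the grasp point (between the pads) lies 147 mm ahead of it; z points along the fingers, y is the line along which they close (so a half turn about z gives the same grasp; the last joint's range is limited). The gripper opens to 88 mm and grips with 3 to 60 N. Pads are 18 mm wide; open, the fingers measure 123 mm over their backs; the gripper's body (75 mm by 187 mm) begins 45 mm behind the grasp point.
Start: joints at [0.909, 0.181, 1.607, -0, 1.354, -0.206], TCP at [0.253, 0.516, 0.405] pointing down, gripper open.
Joint ranges: [-2.99, 2.99], [-0.89, 2.07], [0.3, 2.58], [-1.14, 4.28], [0, 2.63], [-3.12, 3.12]. Speed limits (rad/s): [2.57, 2.57, 3.01, 3.14, 3.14, 3.14].

## Interface

Orientations are given as a unit quaternion [x, y, z, w].
In Python, from station import bot, eyes gives the robot as it stands.
- The arm moves only by the tool drive_tool, never from a script. Its argument "increments" is a list of rows, each an object with "dp": the shift along the tool's x, y, z in m, a list of three; "twist": the turn, a rotation vector about the tool's x, y, z in degrees, a list of three. In form: [{"dp": [tx, ty, tz], "twist": [wx, wy, wz]}, ...]. A call has 1 to 12 rows; each row is the pose to reach, as a shift and turn from the pose commanded when the call began, along the tool's axes at that moment; what a row does not reach only later rows make up. A row lasts 1/10 s, in which the tool goes at most 50 mm and 8.59 degrees, less where a joint would pass 70% of its speed; a pose out of reach is approached as far as the arm can. A call with a gripper value outside its range is refused whole. "grip" is the finger opening in m, from 0 to 0.0881, set as the call begins (left out, the last holds). The fingers move at their own pace and stop on an object; the grip force is fixed at half the most. Time passes only in rows, so rows that repeat a pose let the fingers close. It gives the time, the measured TCP pose, the force, the opening and the grip force at its end, in the units of the state.
- bot.sense(): the state, without advancing time (a new reading comes with each control period).
- eyes.grab_frame(name): name is "scene" or "top" or "wrist"; returns a dict with "image" (400x640x3 uint8, red, green, blue), "vfov" (degrees; the focal length in pixels is half the picture's height over the tangent of half this angle, whatever the lens; pixels are square), "cx", "cy" (the principal point, pixels), "world_from_camera" (4x4, takes a point from camera to world coordinates). Camera axes: x right, y up, looking along -z (the intrinsics and any distortion apply to the point x, -y, -z); pixel columns grow to the right and rows downward; lengths in m; the calibration is good to about 2 mm. A picture is of the moment at which its call begins. There is no depth.
- bot.job_done(): hands the job in; it is judged then, once.
The state is a dict: "t": time; "qpos": joint angles; "dq": joint speeds; "joint_torque": joint torques, N m; "ee_pos": TCP position; "tool_rot": TCP orientation; "wrist_force": force on the tool from outside, world axes, zero at the start; "ft_torque": the same for the moment, N m; "gripper_width": opening from 0.0 (shut) to 1.0 (fully open); "grip_force": force on a finger pad.
Only numpy, scipy, OpenCV 4.12 (cv2) and the standard library are available. Lean on these libraries where they do the work, as an engineer would, in place of code of your own. Each camera call takes 0.05 s, during which the arm holds its last target. There are 200 camera calls.

## Working session

There is one attempt and no reset: what is moved stays moved. The work goes in short steps, Python scripts to look and compute and a tool call to move; the robot and the scene stay as the last step left them, time stands still between calls to the robot, and variables do not carry over. Pictures are saved under pics/ and viewed, at most 10 in all, crops included, and the job is handed in when it is done.

Besides the shell and the picture viewer there is one more tool, called after "Emit:" by a JSON object that holds its "api" and its "payload", one argument or row to a line. drive_tool: Moves the arm, as the interface text tells. Its arguments: {"type":"object","properties":{"increments":{"type":"array"},"grip":{"type":"number"}},"required":["increments"]}

```bash
ls; mkdir -p pics; cat > h.py <<'E'
import numpy as np, cv2
from station import bot, eyes
def grab(n):
    f=eyes.grab_frame(n); cv2.imwrite(f'pics/{n}_{bot.sense()["t"]:.2f}.png',f['image'][:,:,::-1]); return f
def ray(f,u,v):
    h=f['image'].shape[0]; F=h/2/np.tan(np.radians(f['vfov'])/2)
    d=np.array([(u-f['cx'])/F,-(v-f['cy'])/F,-1.]); T=np.array(f['world_from_camera']); return T[:3,3],T[:3,:3]@d
def onz(f,u,v,z):
    o,d=ray(f,u,v); return o+d*(z-o[2])/d[2]
def pix(f,p):
    h=f['image'].shape[0]; F=h/2/np.tan(np.radians(f['vfov'])/2)
    q=np.linalg.inv(f['world_from_camera'])@np.append(p,1); return f['cx']-F*q[0]/q[2], f['cy']+F*q[1]/q[2]
E
python3 - <<'E'
from h import *
import pickle
fs={n:grab(n) for n in('top','scene','wrist')}
pickle.dump(fs,open('fs.pkl','wb'))
for n,f in fs.items(): print(n,{k:v for k,v in f.items() if k!='image'})
print(bot.sense())
cv2.imwrite('pics/ts.png',np.vstack([cv2.resize(fs[n]['image'],(480,300))[:,:,::-1] for n in('top','scene')]))
E
ls pics
```

```text
pics
top {'vfov': 54.966430661819, 'cx': 320.42514214943157, 'cy': 200.229646214672, 'world_from_camera': array([[ 1.26562262e-02,  9.88985263e-01, -1.47471925e-01,
         3.92802056e-01],
       [-9.99572708e-01,  1.63997005e-02,  2.41960884e-02,
         5.57556588e-05],
       [ 2.63480703e-02,  1.47102681e-01,  9.88770236e-01,
         1.21350068e+00],
       [ 0.00000000e+00,  0.00000000e+00,  0.00000000e+00,
         1.00000000e+00]])}
scene {'vfov': 47.49142436400848, 'cx': 329.0016039426992, 'cy': 194.4248742824424, 'world_from_camera': array([[ 0.76215523, -0.38126743,  0.52321559,  1.26115472],
       [ 0.64736818,  0.45609749, -0.6106468 , -0.80130919],
       [-0.00581758,  0.80412078,  0.59443749,  0.8714503 ],
       [ 0.        ,  0.        ,  0.        ,  1.        ]])}
wrist {'vfov': 66.73211160818812, 'cx': 316.6705483238226, 'cy': 200.17463020917367, 'world_from_camera': array([[ 0.43939368, -0.86351009, -0.24755509,  0.18800135],
       [ 0.89829204,  0.42171978,  0.12338492,  0.54729056],
       [-0.00214524, -0.27659132,  0.96098524,  0.38425844],
       [ 0.        ,  0.        ,  0.        ,  1.        ]])}
{'t': 0.15, 'qpos': array([ 9.08714955e-01,  1.81418420e-01,  1.60775736e+00, -1.63720203e-05,
        1.35384380e+00, -2.06280198e-01]), 'dq': array([ 3.89305667e-04, -2.83963799e-03, -2.93790556e-03,  9.22050197e-05,
       -2.90681911e-03,  1.01169800e-03]), 'joint_torque': array([ 2.41945447e-03, -4.34229648e+01, -3.42177916e+01,  7.04639498e-02,
        3.54996335e-02, -6.38753750e-05]), 'ee_pos': array([0.25296236, 0.51615726, 0.40400007]), 'tool_rot': array([ 2.25931115e-01,  9.74143019e-01, -6.50627577e-04, -2.92879778e-04]), 'wrist_force': array([0.15533901, 0.10676232, 0.26273787]), 'ft_torque': array([-0.00055196, -0.00230973,  0.01398173]), 'grip_force': 0.0, 'gripper_width': 1.0006664397208465}
scene_0.10.png
top_0.05.png
ts.png
wrist_0.15.png
```

View pics/top_0.05.png

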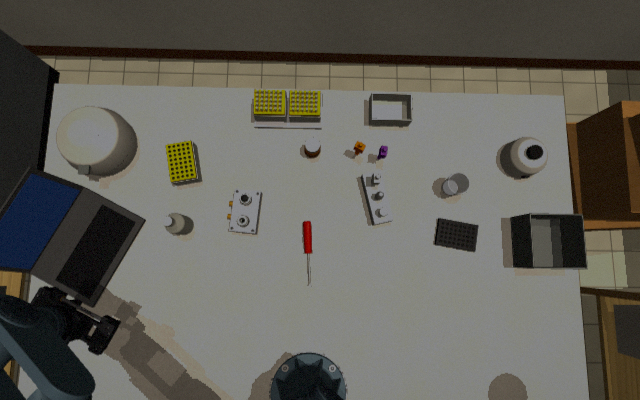

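View pics/scene_0.10.png

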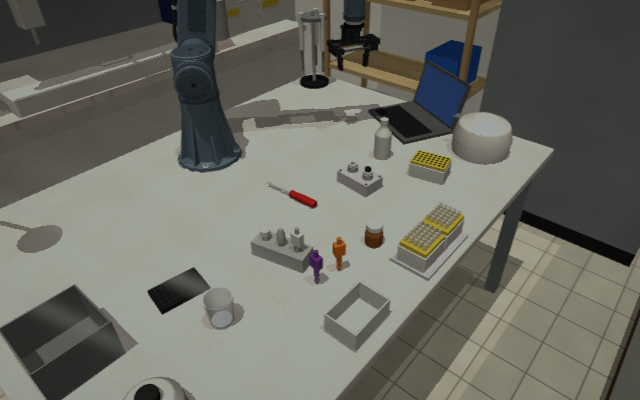

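The top view shows the rack around (376,200), the manifold around (245,212), and orange and purple look-alikes at (360,148) and (383,152). In the scene view the rack is at (282,248), with the fitting at (297,238) the likely standpipe. I'll check an enlarged crop before going further.

```bash
python3 - <<'E'
from h import *
import pickle
fs=pickle.load(open('fs.pkl','rb'))
def c(n,x,y,w,h,s): return cv2.resize(fs[n]['image'][y:y+h,x:x+w,::-1],None,fx=s,fy=s,interpolation=cv2.INTER_CUBIC)
a=c('top',345,160,60,75,4.0)
a=np.hstack([c('top',350,165,50,65,4.6153),c('top',220,182,50,65,4.6153),c('scene',245,220,65,65,4.6153)])
b=np.hstack([c('scene',330,155,60,45,5),c('top',350,140,40,45,5)])
b=b[:, :a.shape[1]]; b=np.pad(b,((0,0),(0,max(0,a.shape[1]-b.shape[1])),(0,0)))
cv2.imwrite('pics/crop1.png',np.vstack([a,b])); print(a.shape,b.shape)
f=fs['top']
for u,v,z in[(376,178,.1),(380,197,.08),(388,217,.07),(246,199,.07),(243,221,.07)]: print(u,v,onz(f,u,v,z))
E
```

```text
(300, 762, 3) (225, 762, 3)
376 178 [ 0.62826493 -0.19122047  0.1       ]
380 197 [ 0.57460988 -0.20619127  0.08      ]
388 217 [ 0.51581247 -0.23151378  0.07      ]
246 199 [0.56337748 0.19499588 0.07      ]
243 221 [0.49721553 0.20114822 0.07      ]
```

View pics/crop1.png

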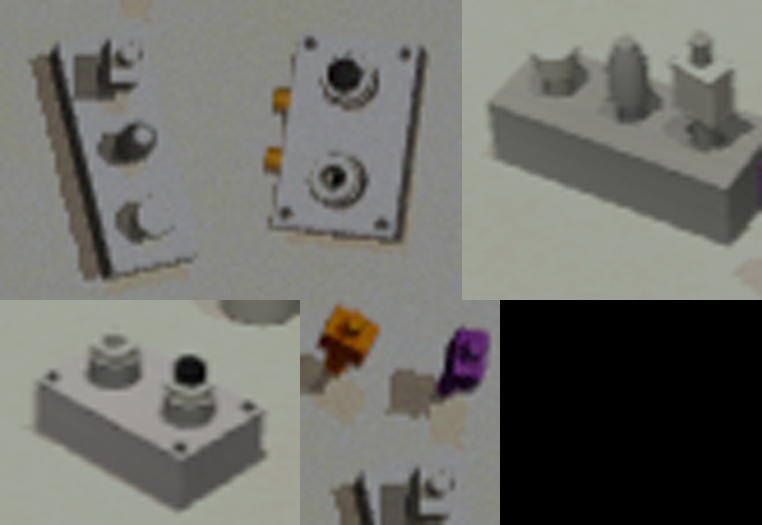

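The standpipe is the grey fitting with the flat-sided block at top view (377,180), in the far rack hole. The round ones are the strainer (379,195) and plug (382,212); the orange and purple look-alikes at (360,148) and (383,152) are excluded. The open port is the white collar at (243,221), and the black plug is at (245,199). I'll move above the port for a closer look.

Emit:
{"api": "drive_tool", "payload": {
  "increments": [
    {"dp":[-0.01,-0.005,0.001],"twist":[0,0,0]},
    {"dp":[-0.035,-0.017,0.004],"twist":[0,0,0]},
    {"dp":[-0.075,-0.037,0.01],"twist":[0,0,0]},
    {"dp":[-0.117,-0.058,0.015],"twist":[0,0,0]},
    {"dp":[-0.16,-0.079,0.02],"twist":[0,0,0]},
    {"dp":[-0.203,-0.1,0.025],"twist":[0,0,0]},
    {"dp":[-0.246,-0.121,0.03],"twist":[0,0,0]},
    {"dp":[-0.286,-0.141,0.035],"twist":[0,0,0]},
    {"dp":[-0.32,-0.158,0.04],"twist":[0,0,0]},
    {"dp":[-0.345,-0.17,0.043],"twist":[0,0,0]},
    {"dp":[-0.358,-0.176,0.044],"twist":[0,0,0]},
    {"dp":[-0.358,-0.176,0.044],"twist":[0,0,0]}
  ]
}}

```text
t: 1.35
ee_pos: [0.4978, 0.1992, 0.3605]
tool_rot: [0.227, 0.974, -0.0, -0.0]
wrist_force: [0.5, 0.1, -0.5]
gripper_width: 1.0
grip_force: 0.0
```

```bash
python3 - <<'E'
from h import *
import pickle
f=grab('wrist'); pickle.dump(f,open('w1.pkl','wb')); s=bot.sense(); print(s['t'],s['ee_pos'],s['tool_rot'],s['wrist_force'])
cv2.imwrite('pics/w1.png',f['image'][:,:,::-1])
E
```

```text
1.4 [0.49709971 0.20027749 0.36058573] [ 2.26701267e-01  9.73964281e-01  6.07754546e-05 -3.32563502e-04] [-0.64161263  0.82007818 -0.22630314]
```

View pics/w1.png

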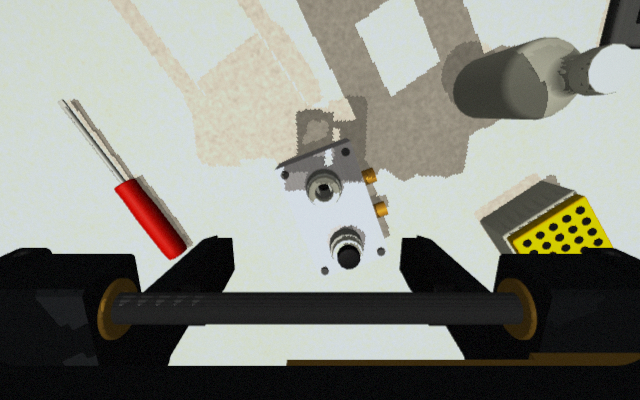

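The wrist view shows the open collar at (323,187), the black plug at (348,257), and the manifold screw holes at (285,174), (346,152), (325,270) and (381,251). Next I'll measure the port.

```bash
python3 - <<'E'
from h import *
import pickle
f=pickle.load(open('w1.pkl','rb')); im=f['image']
x0,y0=290,155
c=cv2.resize(im[y0:y0+65,x0:x0+70,::-1],None,fx=8,fy=8,interpolation=cv2.INTER_CUBIC)
# predicted outlines for rough port
p0=onz(f,323,187,.069); print('rough',p0)
sc=[onz(f,u,v,.042) for u,v in((285,174),(346,152),(325,270),(381,251))]
print('ctr',np.mean(sc,0), [np.linalg.norm(sc[0]-sc[1]),np.linalg.norm(sc[0]-sc[2]),np.linalg.norm(sc[1]-sc[3])])
ax=(sc[2]+sc[3]-sc[0]-sc[1]);ax/=np.linalg.norm(ax);print('x axis',ax)
print('plug',onz(f,348,257,.081))
g=cv2.cvtColor(im,cv2.COLOR_RGB2GRAY)
for th in(60,80,100,120):
    n,l,st,ce=cv2.connectedComponentsWithStats((g[y0:y0+65,x0:x0+70]<th).astype('uint8'))
    for i in range(1,n):
        if 15<st[i,4]<900: print(th,st[i],ce[i]+[x0,y0])
cv2.imwrite('pics/c2.png',c)
E
```

```text
rough [0.49429436 0.20653206 0.069     ]
ctr [0.5318309  0.20253183 0.042     ] [np.float64(0.06420170006507692), np.float64(0.11438036011740427), np.float64(0.11341007998679346)]
x axis [ 0.99568063 -0.09284441  0.        ]
plug [0.56286335 0.19913805 0.081     ]
60 [ 17  15  33  14 107] [322.05607477 173.88785047]
60 [ 26  29  16  15 142] [323.82394366 191.25352113]
80 [ 0  0 22  9 73] [298.67123288 158.15068493]
80 [ 16  14  35  21 224] [322.07142857 175.4375    ]
80 [ 26  29  17  17 190] [323.75789474 192.42631579]
100 [  0   0  23  10 103] [298.88349515 158.24271845]
100 [ 15  12  37  28 371] [321.68463612 176.42048518]
100 [ 25  28  18  18 212] [323.74528302 192.39150943]
```

View pics/c2.png

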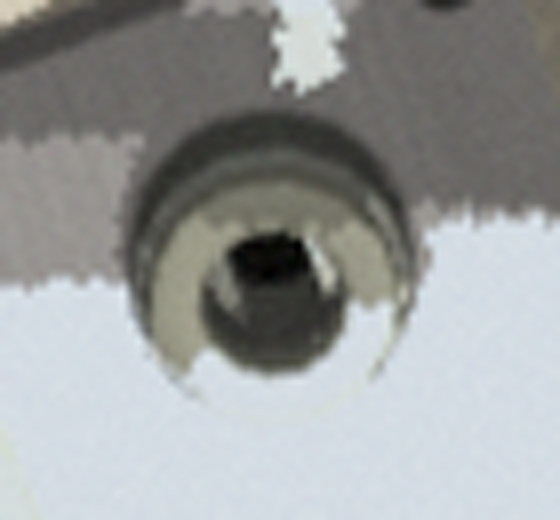

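Emit:
{"api": "drive_tool", "payload": {
  "increments": [
    {"dp":[-0.01,-0.01,0],"twist":[0,0,0]},
    {"dp":[-0.03,-0.03,0],"twist":[0,0,0]},
    {"dp":[-0.06,-0.06,0],"twist":[0,0,0]},
    {"dp":[-0.093,-0.094,0],"twist":[0,0,0]},
    {"dp":[-0.127,-0.128,0],"twist":[0,0,0]},
    {"dp":[-0.161,-0.163,0],"twist":[0,0,0]},
    {"dp":[-0.195,-0.197,0],"twist":[0,0,0]},
    {"dp":[-0.229,-0.231,0],"twist":[0,0,0]},
    {"dp":[-0.257,-0.26,0],"twist":[0,0,0]},
    {"dp":[-0.278,-0.281,0],"twist":[0,0,0]},
    {"dp":[-0.29,-0.293,0],"twist":[0,0,0]},
    {"dp":[-0.29,-0.293,0],"twist":[0,0,0]}
  ]
}}

```text
t: 2.6
ee_pos: [0.6287, -0.1912, 0.3606]
tool_rot: [0.226, 0.974, -0.0, 0.0]
wrist_force: [-1.1, 0.1, -0.9]
gripper_width: 1.001
grip_force: 0.0
```

```bash
python3 - <<'E'
from h import *
import pickle
f=pickle.load(open('w1.pkl','rb')); print('port',onz(f,324.3,192.6,.069), onz(pickle.load(open('fs.pkl','rb'))['top'],220+(337-231)/4.615,182+178/4.615,.069))
f=grab('wrist'); pickle.dump(f,open('w2.pkl','wb')); s=bot.sense(); print(s['t'],s['ee_pos'],s['tool_rot'],s['wrist_force'])
cv2.imwrite('pics/w2.png',cv2.resize(f['image'][100:300,190:450,::-1],None,fx=3,fy=3,interpolation=cv2.INTER_CUBIC))
E
```

```text
port [0.49961296 0.20528658 0.069     ] [0.49858653 0.20147098 0.069     ]
2.65 [ 0.62841478 -0.18966549  0.36048453] [ 2.25950210e-01  9.74138749e-01  2.72645963e-04 -3.55757567e-04] [ 0.01719146  0.81946208 -0.77249711]
```

View pics/w2.png

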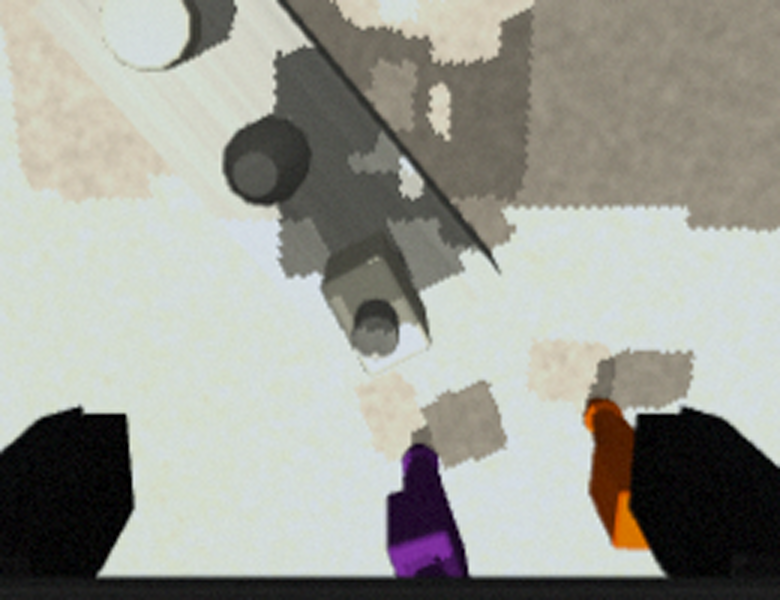

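Wrist crop (3×, offset 190,100): the grey standpipe block's top corners are at crop (322,289), (379,255), (430,345) and (365,373), with the stub at (376,327). The strainer is at (267,160) and the plug at (148,25), while purple and orange stand clear below. The block is the flat-sided grey one, so it's confirmed.

```bash
cat >> h.py <<'E'
from scipy.spatial.transform import Rotation as R
def go(p,y=None):
    "tool-frame dp and twist(deg) to bring TCP to p, tool down, tool y along unit vector y"
    s=bot.sense(); T=R.from_quat(s['tool_rot']); dp=T.inv().apply(np.array(p)-s['ee_pos'])
    if y is None: y=T.apply([0,1,0])
    y=np.array([y[0],y[1],0]); y/=np.linalg.norm(y); z=np.array([0,0,-1]); M=R.from_matrix(np.c_[np.cross(y,z),y,z])
    return dp.round(4),np.degrees((T.inv()*M).as_rotvec()).round(2)
E
python3 - <<'E'
from h import *
import pickle
f=pickle.load(open('w2.pkl','rb'))
C=[onz(f,190+u/3,100+v/3,.104) for u,v in((322,289),(379,255),(430,345),(365,373))]
print(np.array(C)); c=np.mean(C,0); print('block',c)
L=[np.linalg.norm(C[i]-C[(i+1)%4]) for i in range(4)]; print(L)
lx=C[2]-C[1]+C[3]-C[0]; lx/=np.linalg.norm(lx); y=np.array([-lx[1],lx[0],0]); print('long',lx,'short',y)
print('stub',onz(f,190+376/3,100+335/3,.122)) 
T=R.from_quat(bot.sense()['tool_rot']); 
if y@T.apply([0,1,0])<0:y=-y
print(go([c[0],c[1],.30],y))
for u,v in((420,450),(600,410)): print('lookalike foot',onz(f,190+u/3,100+v/3,0))
E
```

```text
[[ 0.61522946 -0.20277242  0.104     ]
 [ 0.61355058 -0.18482723  0.104     ]
 [ 0.64246196 -0.18342398  0.104     ]
 [ 0.64194462 -0.2030822   0.104     ]]
block [ 0.62829666 -0.19352646  0.104     ]
[np.float64(0.018023554161400633), np.float64(0.028945414974742165), np.float64(0.01966502588374429), np.float64(0.026716954038899)]
long [ 9.99806845e-01  1.96538222e-02 -4.98866462e-16] short [-0.01965382  0.99980684  0.        ]
stub [ 0.62806277 -0.19275664  0.122     ]
(array([-0.0016, -0.0035,  0.0605]), array([  0.03,  -0.04, -27.24]))
lookalike foot [ 0.71617922 -0.21674825  0.        ]
lookalike foot [ 0.73219978 -0.14399402  0.        ]
```

Emit:
{"api": "drive_tool", "payload": {
  "grip": 0.05,
  "increments": [
    {"dp":[0,-0.001,0.005],"twist":[0,0,-4]},
    {"dp":[-0.0005,-0.002,0.015],"twist":[0,0,-10]},
    {"dp":[-0.001,-0.003,0.025],"twist":[0,0,-17]},
    {"dp":[-0.0016,-0.0035,0.035],"twist":[0,0,-23]},
    {"dp":[-0.0016,-0.0035,0.042],"twist":[0,0,-27.2]},
    {"dp":[-0.0016,-0.0035,0.05],"twist":[0,0,-27.2]},
    {"dp":[-0.0016,-0.0035,0.065],"twist":[0,0,-27.2]},
    {"dp":[-0.0016,-0.0035,0.083],"twist":[0,0,-27.2]},
    {"dp":[-0.0016,-0.0035,0.1],"twist":[0,0,-27.2]},
    {"dp":[-0.0016,-0.0035,0.115],"twist":[0,0,-27.2]},
    {"dp":[-0.0016,-0.0035,0.1245],"twist":[0,0,-27.2]},
    {"dp":[-0.0016,-0.0035,0.1245],"twist":[0,0,-27.2]}
  ]
}}

```text
t: 3.85
ee_pos: [0.6277, -0.1935, 0.2341]
tool_rot: [-0.009, 1.0, 0.001, -0.001]
wrist_force: [0.7, 1.3, -0.0]
gripper_width: 0.569
grip_force: 0.0
```

Emit:
{"api": "drive_tool", "payload": {
  "grip": 0.01,
  "increments": [
    {"dp":[0,0,0],"twist":[0,0,0]},
    {"dp":[0,0,0],"twist":[0,0,0]},
    {"dp":[0,0,0],"twist":[0,0,0]},
    {"dp":[0,0,0],"twist":[0,0,0]},
    {"dp":[0,0,0],"twist":[0,0,0]},
    {"dp":[0,0,0],"twist":[0,0,0]},
    {"dp":[0,0,0],"twist":[0,0,0]},
    {"dp":[0,0,0],"twist":[0,0,0]}
  ]
}}

```text
t: 4.65
ee_pos: [0.6287, -0.1941, 0.2369]
tool_rot: [-0.009, 1.0, -0.0, 0.0]
wrist_force: [0.2, -0.3, 4.2]
gripper_width: 0.227
grip_force: 29.9
```

Emit:
{"api": "drive_tool", "payload": {
  "increments": [
    {"dp":[0,0,-0.004],"twist":[0,0,0]},
    {"dp":[0,0,-0.012],"twist":[0,0,0]},
    {"dp":[0,0,-0.022],"twist":[0,0,0]},
    {"dp":[0,0,-0.034],"twist":[0,0,0]},
    {"dp":[0,0,-0.046],"twist":[0,0,0]},
    {"dp":[0,0,-0.06],"twist":[0,0,0]},
    {"dp":[0,0,-0.075],"twist":[0,0,0]},
    {"dp":[0,0,-0.09],"twist":[0,0,0]},
    {"dp":[0,0,-0.105],"twist":[0,0,0]},
    {"dp":[0,0,-0.115],"twist":[0,0,0]},
    {"dp":[0,0,-0.12],"twist":[0,0,0]},
    {"dp":[0,0,-0.12],"twist":[0,0,0]}
  ]
}}

```text
t: 5.85
ee_pos: [0.6286, -0.194, 0.3571]
tool_rot: [-0.009, 1.0, -0.0, 0.001]
wrist_force: [0.5, 0.1, -1.7]
gripper_width: 0.224
grip_force: 29.9
```

```bash
python3 - <<'E'
from h import *
import pickle
f=grab('wrist'); pickle.dump(f,open('w3.pkl','wb'));g=grab('scene'); pickle.dump(g,open('s3.pkl','wb'));s=bot.sense(); print(s['t'],s['ee_pos'],s['tool_rot'],s['wrist_force'],s['gripper_width'],s['grip_force'])
print(go([.4995,.2045,.357]),go([.4995,.2045,.357],[0,1]))
e=s['ee_pos']; u,v=map(int,pix(g,e+[0,0,-.17])); print(u,v)
T=R.from_quat(s['tool_rot'])
for k in(.111,.129,.222): print(k,pix(f,e+T.apply([0,0,k])),pix(g,e+T.apply([0,0,k])))
A=cv2.resize(f['image'],None,fx=1.2,fy=1.2)[:,:,::-1][180:480,150:600]
B=cv2.resize(g['image'][max(0,v-40):v+60,u-50:u+50,::-1],(300,300),interpolation=cv2.INTER_CUBIC)
cv2.imwrite('pics/m3.png',np.hstack([A,B]))
E
```

```text
5.95 [ 0.62820109 -0.19379952  0.35559186] [-9.47316397e-03  9.99954989e-01  2.25736967e-04 -4.78373669e-04] [-0.39203649  0.51872292 -1.16577297] 0.2236494768803044 29.879190089304757Traceback (most recent call last):
  File "<stdin>", line 4, in <module>
  File "h.py", line 18, in go
    y=np.array([y[0],y[1],0]); y/=np.linalg.norm(y); z=np.array([0,0,-1]); M=R.from_matrix(np.c_[np.cross(y,z),y,z])
                               ^^^^^^^^^^^^^^^^^^^^
numpy._core._exceptions._UFuncOutputCastingError: Cannot cast ufunc 'divide' output from dtype('float64') to dtype('int64') with casting rule 'same_kind'
```

```bash
python3 - <<'E'
from h import *
import pickle
f=pickle.load(open('w3.pkl','rb'));g=pickle.load(open('s3.pkl','rb'));s=bot.sense()
print(go([.4995,.2045,.357]))
e=s['ee_pos']; u,v=map(int,pix(g,e+[0,0,-.17])); print(u,v)
T=R.from_quat(s['tool_rot'])
for k in(.111,.129,.222): print(k,pix(f,e+T.apply([0,0,k])),pix(g,e+T.apply([0,0,k])))
A=cv2.resize(f['image'],None,fx=1.2,fy=1.2)[:,:,::-1][180:480,150:600]
B=cv2.resize(g['image'][max(0,v-40):v+60,u-50:u+50,::-1],(300,300),interpolation=cv2.INTER_CUBIC)
cv2.imwrite('pics/m3.png',np.hstack([A,B]))
E
```

```text
(array([ 0.1211,  0.4007, -0.0011]), array([ 0.03, -0.05,  0.  ]))
294 207
0.111 (np.float64(317.98658998683237), np.float64(320.41275873944073)) (np.float64(292.8258138670213), np.float64(188.333568717736))
0.129 (np.float64(317.8684530305258), np.float64(291.8997760485078)) (np.float64(293.2233334392781), np.float64(194.45103640295812))
0.222 (np.float64(317.5598178566537), np.float64(217.40903542373306)) (np.float64(295.1582510433709), np.float64(224.22767318439614))
```

View pics/m3.png

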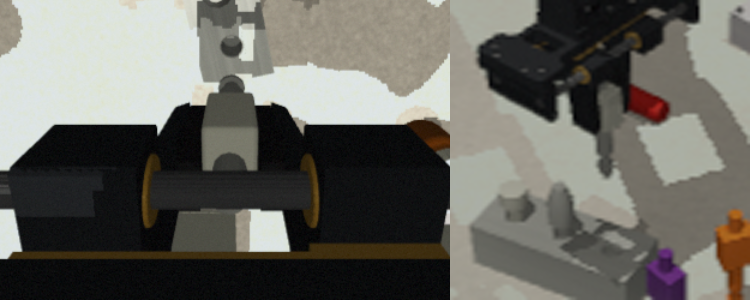

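The pipe is held upright. Its tip is at wrist pixel (317.5,218), against a predicted (317.6,217), so the grasp is straight. Now I'll carry it to the port.

Emit:
{"api": "drive_tool", "payload": {
  "increments": [
    {"dp":[0.003,0.01,0],"twist":[0,0,0]},
    {"dp":[0.01,0.033,0],"twist":[0,0,0]},
    {"dp":[0.02,0.068,0],"twist":[0,0,0]},
    {"dp":[0.033,0.11,0],"twist":[0,0,0]},
    {"dp":[0.046,0.153,0],"twist":[0,0,0]},
    {"dp":[0.06,0.198,0],"twist":[0,0,0]},
    {"dp":[0.074,0.244,0],"twist":[0,0,0]},
    {"dp":[0.087,0.289,0],"twist":[0,0,0]},
    {"dp":[0.1,0.332,0],"twist":[0,0,0]},
    {"dp":[0.111,0.367,0],"twist":[0,0,0]},
    {"dp":[0.118,0.391,0],"twist":[0,0,0]},
    {"dp":[0.121,0.401,0],"twist":[0,0,0]}
  ]
}}

```text
t: 7.15
ee_pos: [0.4982, 0.2071, 0.3556]
tool_rot: [-0.011, 1.0, 0.0, -0.001]
wrist_force: [-1.1, 0.1, -0.6]
gripper_width: 0.224
grip_force: 29.9
```

Emit:
{"api": "drive_tool", "payload": {
  "increments": [
    {"dp":[0,0,0.008],"twist":[0,0,0]},
    {"dp":[0,0,0.02],"twist":[0,0,0]},
    {"dp":[0,0,0.032],"twist":[0,0,0]},
    {"dp":[0,0,0.042],"twist":[0,0,0]},
    {"dp":[0,0,0.045],"twist":[0,0,0]},
    {"dp":[0,0,0.045],"twist":[0,0,0]},
    {"dp":[0,0,0.045],"twist":[0,0,0]}
  ]
}}

```text
t: 7.85
ee_pos: [0.5002, 0.2045, 0.3114]
tool_rot: [-0.009, 1.0, 0.0, 0.0]
wrist_force: [-0.9, 0.8, -0.6]
gripper_width: 0.222
grip_force: 29.9
```

```bash
python3 - <<'E'
from h import *
import pickle
f=grab('wrist'); pickle.dump(f,open('w4.pkl','wb'));g=grab('scene'); pickle.dump(g,open('s4.pkl','wb'));s=bot.sense(); print(s['t'],s['ee_pos'],s['tool_rot'],s['wrist_force'])
e=s['ee_pos']; T=R.from_quat(s['tool_rot']); tip=e+T.apply([0,0,.226]); P=np.array([.4997,.205,.069])
print('tip',tip,pix(f,tip),pix(g,tip),'mouth',pix(f,P),pix(g,P))
u,v=map(int,pix(f,tip)); a=cv2.resize(f['image'][v-50:v+40,u-50:u+40,::-1],(390,390),interpolation=cv2.INTER_CUBIC)
u2,v2=map(int,pix(g,tip)); b=cv2.resize(g['image'][v2-30:v2+30,u2-30:u2+30,::-1],(390,390),interpolation=cv2.INTER_CUBIC)
print('offsets',u-50,v-50,u2-30,v2-30); cv2.imwrite('pics/m4.png',np.hstack([a,b]))
E
```

```text
7.95 [0.50016412 0.20470258 0.31179216] [-9.36875872e-03  9.99955950e-01  7.98053759e-05  5.63266555e-04] [ 0.17768441 -0.28384272 -0.07231526]
tip [0.50041836 0.20474104 0.08579231] (np.float64(317.29876183419844), np.float64(217.79181077255237)) (np.float64(352.3741682689038), np.float64(158.42795885644938)) mouth (np.float64(317.6170831961567), np.float64(209.66093504422048)) (np.float64(352.12310082305305), np.float64(162.6826925443389))
offsets 267 167 322 128
```

View pics/m4.png

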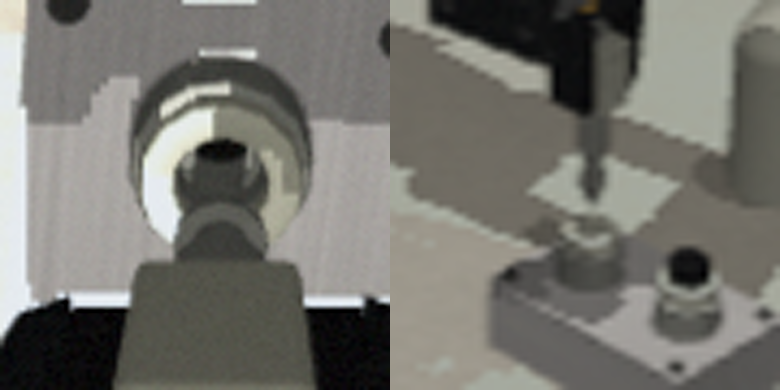

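Wrist crop: the hole centre is near px (318,209.3) and the bead is centred at x≈318, right in line. In the scene view at right the pipe stands above the open collar, so alignment is within about 1 mm. Now I'll descend.

Emit:
{"api": "drive_tool", "payload": {
  "increments": [
    {"dp":[0,0,0.003],"twist":[0,0,0]},
    {"dp":[0,0,0.006],"twist":[0,0,0]},
    {"dp":[0,0,0.009],"twist":[0,0,0]},
    {"dp":[0,0,0.012],"twist":[0,0,0]},
    {"dp":[0,0,0.015],"twist":[0,0,0]},
    {"dp":[0,0,0.018],"twist":[0,0,0]},
    {"dp":[0,0,0.021],"twist":[0,0,0]},
    {"dp":[0,0,0.024],"twist":[0,0,0]},
    {"dp":[0,0,0.026],"twist":[0,0,0]},
    {"dp":[0,0,0.028],"twist":[0,0,0]},
    {"dp":[0,0,0.03],"twist":[0,0,0]},
    {"dp":[0,0,0.03],"twist":[0,0,0]}
  ]
}}

```text
t: 9.15
ee_pos: [0.4997, 0.2047, 0.2809]
tool_rot: [-0.009, 1.0, -0.0, -0.0]
wrist_force: [0.2, 0.2, -1.6]
gripper_width: 0.222
grip_force: 29.9
```

Emit:
{"api": "drive_tool", "payload": {
  "increments": [
    {"dp":[0,0,0.0015],"twist":[0,0,0]},
    {"dp":[0,0,0.003],"twist":[0,0,0]},
    {"dp":[0,0,0.0045],"twist":[0,0,0]},
    {"dp":[0,0,0.006],"twist":[0,0,0]},
    {"dp":[0,0,0.0075],"twist":[0,0,0]},
    {"dp":[0,0,0.009],"twist":[0,0,0]},
    {"dp":[0,0,0.0105],"twist":[0,0,0]},
    {"dp":[0,0,0.012],"twist":[0,0,0]},
    {"dp":[0,0,0.013],"twist":[0,0,0]},
    {"dp":[0,0,0.014],"twist":[0,0,0]},
    {"dp":[0,0,0.015],"twist":[0,0,0]},
    {"dp":[0,0,0.015],"twist":[0,0,0]}
  ]
}}

```text
t: 10.35
ee_pos: [0.5, 0.2048, 0.2664]
tool_rot: [-0.009, 1.0, 0.0, 0.0]
wrist_force: [0.3, 0.3, 2.1]
gripper_width: 0.221
grip_force: 29.9
```

Emit:
{"api": "drive_tool", "payload": {
  "increments": [
    {"dp":[0,0,0.0007],"twist":[0,0,0]},
    {"dp":[0,0,0.0013],"twist":[0,0,0]},
    {"dp":[0,0,0.002],"twist":[0,0,0]},
    {"dp":[0,0,0.002],"twist":[0,0,0]}
  ]
}}

```text
t: 10.75
ee_pos: [0.5, 0.2048, 0.2643]
tool_rot: [-0.009, 1.0, 0.0, 0.0]
wrist_force: [0.3, -0.3, 3.4]
gripper_width: 0.227
grip_force: 29.9
```

Emit:
{"api": "drive_tool", "payload": {
  "increments": [
    {"dp":[0,0,0.0007],"twist":[0,0,0]},
    {"dp":[0,0,0.0013],"twist":[0,0,0]},
    {"dp":[0,0,0.002],"twist":[0,0,0]},
    {"dp":[0,0,0.002],"twist":[0,0,0]}
  ]
}}

```text
t: 11.15
ee_pos: [0.4997, 0.2047, 0.2619]
tool_rot: [-0.009, 1.0, -0.0, -0.0]
wrist_force: [0.1, -0.2, -0.4]
gripper_width: 0.224
grip_force: 29.9
```

Emit:
{"api": "drive_tool", "payload": {
  "increments": [
    {"dp":[0,0,0.0004],"twist":[0,0,0]},
    {"dp":[0,0,0.0008],"twist":[0,0,0]},
    {"dp":[0,0,0.0008],"twist":[0,0,0]}
  ]
}}

```text
t: 11.45
ee_pos: [0.4997, 0.2047, 0.2613]
tool_rot: [-0.009, 1.0, -0.0, -0.0]
wrist_force: [0.1, -0.4, 1.3]
gripper_width: 0.223
grip_force: 29.9
```

Emit:
{"api": "drive_tool", "payload": {
  "increments": [
    {"dp":[0,0,0.0004],"twist":[0,0,0]},
    {"dp":[0,0,0.0008],"twist":[0,0,0]},
    {"dp":[0,0,0.0008],"twist":[0,0,0]}
  ]
}}

```text
t: 11.75
ee_pos: [0.4997, 0.2048, 0.2605]
tool_rot: [-0.009, 1.0, 0.0, -0.0]
wrist_force: [0.8, -0.6, 0.7]
gripper_width: 0.222
grip_force: 29.9
```

Emit:
{"api": "drive_tool", "payload": {
  "increments": [
    {"dp":[0,0,0.0004],"twist":[0,0,0]},
    {"dp":[0,0,0.0008],"twist":[0,0,0]},
    {"dp":[0,0,0.0008],"twist":[0,0,0]}
  ]
}}

```text
t: 12.05
ee_pos: [0.4998, 0.2048, 0.2597]
tool_rot: [-0.009, 1.0, -0.0, -0.0]
wrist_force: [0.4, -0.5, 0.3]
gripper_width: 0.227
grip_force: 29.9
```

Emit:
{"api": "drive_tool", "payload": {
  "increments": [
    {"dp":[0,0,0.0004],"twist":[0,0,0]},
    {"dp":[0,0,0.0008],"twist":[0,0,0]},
    {"dp":[0,0,0.0008],"twist":[0,0,0]}
  ]
}}

```text
t: 12.35
ee_pos: [0.4998, 0.2047, 0.2589]
tool_rot: [-0.009, 1.0, -0.0, -0.0]
wrist_force: [0.2, 0.3, 0.6]
gripper_width: 0.226
grip_force: 29.9
```

Emit:
{"api": "drive_tool", "payload": {
  "increments": [
    {"dp":[0,0,0.0004],"twist":[0,0,0]},
    {"dp":[0,0,0.0008],"twist":[0,0,0]},
    {"dp":[0,0,0.001],"twist":[0,0,0]}
  ]
}}

```text
t: 12.65
ee_pos: [0.4998, 0.2048, 0.258]
tool_rot: [-0.009, 1.0, 0.0, 0.0]
wrist_force: [-0.5, -0.2, 1.6]
gripper_width: 0.224
grip_force: 29.9
```

Emit:
{"api": "drive_tool", "payload": {
  "increments": [
    {"dp":[0,0,0.0004],"twist":[0,0,0]},
    {"dp":[0,0,0.0008],"twist":[0,0,0]},
    {"dp":[0,0,0.001],"twist":[0,0,0]}
  ]
}}

```text
t: 12.95
ee_pos: [0.4998, 0.2047, 0.2569]
tool_rot: [-0.009, 1.0, -0.0, -0.0]
wrist_force: [-0.2, 0.7, 1.1]
gripper_width: 0.227
grip_force: 29.9
```

Emit:
{"api": "drive_tool", "payload": {
  "increments": [
    {"dp":[0,0,0.0004],"twist":[0,0,0]},
    {"dp":[0,0,0.0008],"twist":[0,0,0]},
    {"dp":[0,0,0.001],"twist":[0,0,0]}
  ]
}}

```text
t: 13.25
ee_pos: [0.4996, 0.2047, 0.2556]
tool_rot: [-0.009, 1.0, -0.0, -0.0]
wrist_force: [0.6, 0.2, -1.5]
gripper_width: 0.229
grip_force: 29.9
```

Emit:
{"api": "drive_tool", "payload": {
  "increments": [
    {"dp":[0,0,0.0004],"twist":[0,0,0]},
    {"dp":[0,0,0.0008],"twist":[0,0,0]},
    {"dp":[0,0,0.001],"twist":[0,0,0]}
  ]
}}

```text
t: 13.55
ee_pos: [0.4998, 0.2047, 0.2549]
tool_rot: [-0.009, 1.0, -0.0, -0.0]
wrist_force: [-0.3, -0.3, -0.4]
gripper_width: 0.223
grip_force: 29.9
```

Emit:
{"api": "drive_tool", "payload": {
  "increments": [
    {"dp":[0,0,0.0003],"twist":[0,0,0]},
    {"dp":[0,0,0.0006],"twist":[0,0,0]},
    {"dp":[0,0,0.0006],"twist":[0,0,0]}
  ]
}}

```text
t: 13.85
ee_pos: [0.4999, 0.2048, 0.2547]
tool_rot: [-0.009, 1.0, 0.0, 0.0]
wrist_force: [-0.1, -0.5, 1.7]
gripper_width: 0.226
grip_force: 29.9
```

Emit:
{"api": "drive_tool", "payload": {
  "increments": [
    {"dp":[0,0,0.0003],"twist":[0,0,0]},
    {"dp":[0,0,0.0006],"twist":[0,0,0]},
    {"dp":[0,0,0.0006],"twist":[0,0,0]}
  ]
}}

```text
t: 14.15
ee_pos: [0.5001, 0.2048, 0.2545]
tool_rot: [-0.009, 1.0, 0.0, 0.0]
wrist_force: [-1.3, 0.3, 5.3]
gripper_width: 0.22
grip_force: 29.9
```

Emit:
{"api": "drive_tool", "payload": {
  "increments": [
    {"dp":[0,0,0.0004],"twist":[0,0,0]},
    {"dp":[0,0,0.0008],"twist":[0,0,0]},
    {"dp":[0,0,0.0008],"twist":[0,0,0]}
  ]
}}

```text
t: 14.45
ee_pos: [0.5003, 0.2048, 0.2544]
tool_rot: [-0.01, 1.0, 0.0, 0.001]
wrist_force: [-3.6, -1.4, 10.9]
gripper_width: 0.229
grip_force: 29.9
```

Emit:
{"api": "drive_tool", "payload": {
  "increments": [
    {"dp":[0,0,0.0002],"twist":[0,0,0]},
    {"dp":[0,0,0.0003],"twist":[0,0,0]},
    {"dp":[0,0,0.0003],"twist":[0,0,0]},
    {"dp":[0,0,0.0003],"twist":[0,0,0]},
    {"dp":[0,0,0.0003],"twist":[0,0,0]}
  ]
}}

```text
t: 14.95
ee_pos: [0.5003, 0.2049, 0.2543]
tool_rot: [-0.01, 1.0, 0.0, 0.001]
wrist_force: [-3.2, -1.5, 11.2]
gripper_width: 0.227
grip_force: 29.9
```

Emit:
{"api": "drive_tool", "payload": {
  "increments": [
    {"dp":[0,0,0],"twist":[0,0,0]},
    {"dp":[0,0,0],"twist":[0,0,0]},
    {"dp":[0,0,0],"twist":[0,0,0]}
  ]
}}

```text
t: 15.25
ee_pos: [0.5004, 0.2049, 0.2543]
tool_rot: [-0.01, 1.0, 0.0, 0.001]
wrist_force: [-2.5, -0.9, 11.5]
gripper_width: 0.222
grip_force: 29.9
```

Emit:
{"api": "drive_tool", "payload": {
  "increments": [
    {"dp":[0,0,-0.0006],"twist":[0,0,0]},
    {"dp":[0,0,-0.0012],"twist":[0,0,0]},
    {"dp":[0,0,-0.0018],"twist":[0,0,0]},
    {"dp":[0,0,-0.0024],"twist":[0,0,0]},
    {"dp":[0,0,-0.003],"twist":[0,0,0]},
    {"dp":[0,0,-0.0036],"twist":[0,0,0]},
    {"dp":[0,0,-0.0036],"twist":[0,0,0]}
  ]
}}

```text
t: 15.95
ee_pos: [0.4998, 0.2047, 0.2561]
tool_rot: [-0.009, 1.0, -0.0, -0.0]
wrist_force: [-0.2, 0.8, -1.5]
gripper_width: 0.225
grip_force: 29.9
```

Emit:
{"api": "drive_tool", "payload": {
  "increments": [
    {"dp":[0,0,-0.0005],"twist":[0,0,0]},
    {"dp":[0,0,-0.001],"twist":[0,0,0]},
    {"dp":[0,0,-0.0015],"twist":[0,0,0]},
    {"dp":[0,0,-0.0015],"twist":[0,0,0]}
  ]
}}

```text
t: 16.35
ee_pos: [0.4996, 0.2047, 0.2574]
tool_rot: [-0.009, 1.0, -0.0, -0.0]
wrist_force: [1.0, 0.9, -6.6]
gripper_width: 0.222
grip_force: 29.9
```

Emit:
{"api": "drive_tool", "payload": {
  "increments": [
    {"dp":[0,0,-0.0005],"twist":[0,0,0]},
    {"dp":[0,0,-0.001],"twist":[0,0,0]},
    {"dp":[0,0,-0.0012],"twist":[0,0,0]},
    {"dp":[0,0,-0.0012],"twist":[0,0,0]},
    {"dp":[0,0,-0.0012],"twist":[0,0,0]}
  ]
}}

```text
t: 16.85
ee_pos: [0.4996, 0.2047, 0.2587]
tool_rot: [-0.009, 1.0, -0.0, -0.0]
wrist_force: [1.7, 0.9, -9.8]
gripper_width: 0.225
grip_force: 29.9
```

```bash
python3 - <<'E'
from h import *
import pickle
for i in range(3):
    g=grab('scene'); s=bot.sense(); print(s['t'],s['ee_pos'],s['wrist_force'])
w=grab('wrist'); g0=pickle.load(open('s4.pkl','rb'))
k=lambda f:cv2.resize(f['image'][145:185,325:385,::-1],(390,260),interpolation=cv2.INTER_CUBIC)
cv2.imwrite('pics/m5.png',np.hstack([k(g0),k(g)]))
E
```

```text
16.9 [0.49964073 0.20472433 0.25874725] [ 0.94817104 -0.19113135 -9.70690186]
16.95 [0.49964905 0.2047329  0.25876447] [  0.59850188   0.05844212 -10.28028746]
17.0 [0.49966433 0.20473055 0.25880643] [ 0.71453615  0.12840518 -9.99569084]
```

View pics/m5.png

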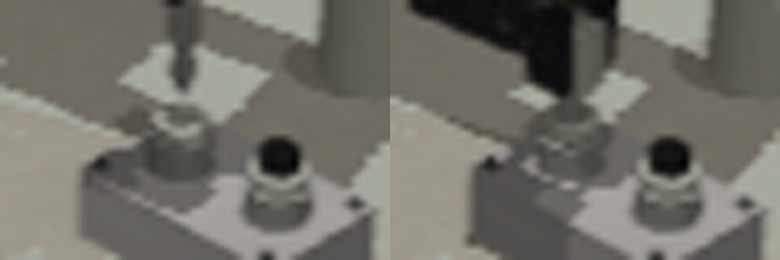

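The collar is lifted and the lock holds: about 8.7 N of pull, 4.5 mm above the seat, with the pipe upright. Now I'll ease down and let go.

Emit:
{"api": "drive_tool", "payload": {
  "increments": [
    {"dp":[0,0,0.001],"twist":[0,0,0]},
    {"dp":[0,0,0.002],"twist":[0,0,0]},
    {"dp":[0,0,0.003],"twist":[0,0,0]},
    {"dp":[0,0,0.004],"twist":[0,0,0]},
    {"dp":[0,0,0.0043],"twist":[0,0,0]},
    {"dp":[0,0,0.0043],"twist":[0,0,0]},
    {"dp":[0,0,0.0043],"twist":[0,0,0]}
  ]
}}

```text
t: 17.75
ee_pos: [0.5001, 0.2048, 0.2552]
tool_rot: [-0.009, 1.0, 0.0, 0.0]
wrist_force: [-0.1, -0.1, -1.5]
gripper_width: 0.227
grip_force: 29.9
```

Emit:
{"api": "drive_tool", "payload": {
  "grip": 0.05,
  "increments": [
    {"dp":[0,0,0],"twist":[0,0,0]},
    {"dp":[0,0,0],"twist":[0,0,0]},
    {"dp":[0,0,0],"twist":[0,0,0]},
    {"dp":[0,0,0],"twist":[0,0,0]},
    {"dp":[0,0,0],"twist":[0,0,0]},
    {"dp":[0,0,0],"twist":[0,0,0]}
  ]
}}

```text
t: 18.35
ee_pos: [0.4998, 0.2048, 0.2547]
tool_rot: [-0.009, 1.0, -0.0, 0.0]
wrist_force: [0.3, 0.3, 0.0]
gripper_width: 0.569
grip_force: 0.0
```

Emit:
{"api": "drive_tool", "payload": {
  "increments": [
    {"dp":[0,0,-0.004],"twist":[0,0,0]},
    {"dp":[0,0,-0.012],"twist":[0,0,0]},
    {"dp":[0,0,-0.022],"twist":[0,0,0]},
    {"dp":[0,0,-0.034],"twist":[0,0,0]},
    {"dp":[0,0,-0.05],"twist":[0,0,0]},
    {"dp":[0,0,-0.068],"twist":[0,0,0]},
    {"dp":[0,0,-0.086],"twist":[0,0,0]},
    {"dp":[0,0,-0.104],"twist":[0,0,0]},
    {"dp":[0,0,-0.118],"twist":[0,0,0]},
    {"dp":[0,0,-0.126],"twist":[0,0,0]},
    {"dp":[0,0,-0.13],"twist":[0,0,0]},
    {"dp":[0,0,-0.13],"twist":[0,0,0]}
  ]
}}

```text
t: 19.55
ee_pos: [0.4998, 0.2048, 0.385]
tool_rot: [-0.009, 1.0, 0.0, 0.0]
wrist_force: [-0.3, 0.6, -0.3]
gripper_width: 0.565
grip_force: 0.0
```

```bash
python3 - <<'E'
from h import *
g=grab('scene');w=grab('wrist');s=bot.sense();print(s['t'],s['ee_pos'],s['wrist_force'])
a=cv2.resize(g['image'][110:300,220:420,::-1],(400,380),interpolation=cv2.INTER_CUBIC)
b=cv2.resize(w['image'][80:330,190:450,::-1],(395,380),interpolation=cv2.INTER_CUBIC)
cv2.imwrite('pics/end.png',np.hstack([a,b]))
E
```

```text
19.65 [0.4995954  0.20468389 0.3839664 ] [-0.06102985  0.52082762 -0.66018292]
```

View pics/end.png

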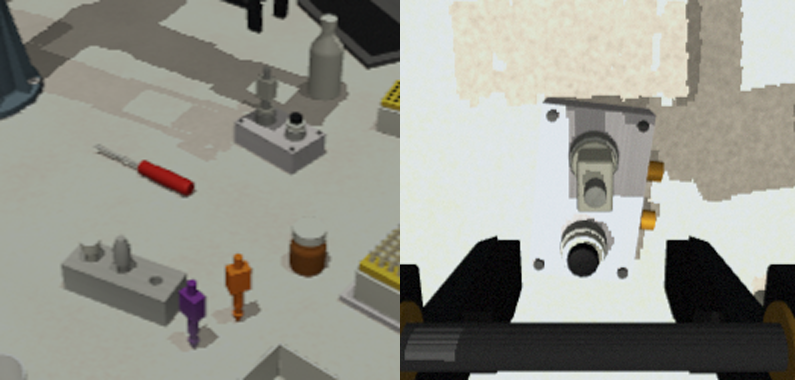

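The pipe stands upright in the port (left panel 267,95; right panel 595,180). Plug and strainer are still in the rack and the other things are undisturbed.

```bash
python3 -c "
from station import bot
print(bot.job_done())"
```

```text
the job is handed in; nothing more can be done
None
```

The standpipe is seated in the port (held at about 12 N), its lock was proven with a tug of about 9 N, and it was left upright and let go; the job was handed in at about 20 s, with no verdict shown.

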